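Ring for the stallholder and point out two jars

ROBOT

A 7-joint arm with a two-finger parallel gripper is mounted at the origin on a cart in front of the work surface, level with it; the furniture and walls round the work are solid. World frame = base frame: x ahead of the robot, y to its left, z up, the work surface at z = 0. Lengths are in m, angles in degrees, forces in N, time in s.
With the tool pointing down it reaches from about 0.425 to 0.875 m from the base axis. Payload 4.7 kg.
Tool frame: the origin (TCP) lies between the finger pads; the fingertips stand 17 mm ahead of it and the grasp point (between the pads) lies 2 mm behind it; z points along the fingers, y is the line along which they close (so a half turn about z gives the same grasp; the last joint's range is limited). The gripper opens to 87 mm and grips with 3 to 60 N. Pads are 19 mm wide; open, the fingers measure 117 mm over their backs; the gripper's body (75 mm by 190 mm) begins 51 mm behind the grasp point.
Start: joints at [-64.166, 18.392, -4.016, 83.108, 1.295, 78.541, -3.26], TCP at [0.275, 0.589, 0.24] pointing down, gripper open.
Joint ranges: [-163.93, 163.93], [-17.29, 119.83], [-79.2, 71.16], [3.27, 140.29], [-89.18, 269.18], [5.43, 117.66], [-154.24, 154.24]. Speed limits (degrees/s): [147.25, 147.25, 180, 180, 180, 180, 180].

INTERFACE

Orientations are given as [roll, pitch, yaw] about the fixed x, y, z axes, in that order (R = Rz(yaw) Ry(pitch) Rx(roll)).
In Python, from cell import env, cams gives the robot as it stands.
- The arm moves only by the shell command python3 -m pendant 'ROWS' [FORCE]. ROWS is JSON, a list of rows, each an object of numbers: "tx", "ty", "tz": the shift along the tool's x, y, z each as a share of 0.05 m, from -1 to 1; "spin": the turn about the tool's z as a share of 4 degrees, from -1 to 1; "claw": the closure, from 0 (fully open) to 1 (shut). A call has 1 to 10 rows; each row shifts and turns the commanded pose from where the row before left it, along the tool's axes as they then stand; what a row does not reach is not made up. A row lasts 1/8 s, in which the tool goes at most 62.5 mm and 10.7 degrees, less where a joint would pass 70% of its speed; a pose out of reach is approached as far as the arm can. A call with a number of a shift or a turn outside -1 to 1 is refused whole. A call with a gripper value outside its range is refused whole. The fingers move at their own pace and stop on an object; FORCE is the grip in N (left out, the last holds). Time passes only in rows, so rows that do not move let the fingers close. It gives the time, the measured TCP pose, the force, the opening and the grip force at its end, in the units of the state.
- env.get_obs(): the state, without advancing time (a new reading comes with each control period).
- cams.read_camera(name): name is "scene" or "side" or "wrist"; returns the picture (480x640x3 uint8, red, green, blue); there is no depth.
- cams.camera_info(name): a dict with "fx", "fy", "cx", "cy" (pixels), "rvec" (rotation vector, rad) and "tvec" (3), from world to camera coordinates, as OpenCV has them. Camera axes: x right, y down, z forward; pixel columns grow to the right and rows downward; lengths in m; the calibration is good to about 2 mm. A picture is of the moment at which its call begins: read the wrist's pose just before it. camera_info takes no time and is no camera call; for the wrist camera it gives the pose at the moment of the call.
- env.sign_off(): hands the job in; it is judged then, once.
The state is a dict: "time_s": time; "qpos": joint angles; "joint_velocities": joint speeds; "effort": joint torques, N m; "tool_pos": TCP position; "tool_rot": TCP orientation; "force": force on the tool from outside, world axes, zero at the start; "wrist_torque": the same for the moment, N m; "grip_width": finger opening in m; "grasp_force": force on a finger pad.
Only numpy, scipy, OpenCV 4.12 (cv2) and the standard library are available. Lean on these libraries where they do the work, as an engineer would, in place of code of your own. Each camera call takes 0.05 s, during which the arm holds its last target. There are 200 camera calls.

TASK

A customer wants the amber jar with the dark-blue lid and the olive-green jar with the pale-green lid. Ring for the stallholder by gently pressing the counter bell's plunger all the way down and letting it rise again, then point the jars out: bring the fingertips to about two centimetres above the middle of the amber jar's lid and stay there for two seconds, then do the same at the olive-green jar and finish there, still pointing. Touch none of the jars, and do not dip down over either of the other two.

Things in the scene. Friction and masses are not known exactly. Their poses are not given: they have to be found in the camera images.
- amber_jar_lid (a point): centre of the top of the lid of the amber (mustard-yellow) jar with a cream label; the jar is upright, round, about 70 mm across and 84 mm tall, the lid (dark blue) about 60 mm across; z up, this point is 84 mm above the table
- green_jar_lid (a point): centre of the top of the lid of the plain olive-green jar; the jar is upright, round, about 64 mm across and 90 mm tall, the lid (pale green) about 60 mm across; z up, this point is 90 mm above the table
- orange_jar_lid (a point): centre of the top of the lid of the plain orange-red jar (not asked for); the jar is upright, round, about 74 mm across and 84 mm tall, the lid (light grey) about 60 mm across; z up, this point is 84 mm above the table
- crimson_jar_lid (a point): centre of the top of the lid of the plain crimson jar (not asked for); the jar is upright, round, about 74 mm across and 84 mm tall, the lid (brownish ochre) about 60 mm across; z up, this point is 84 mm above the table
- bell: counter bell, fixed to the table: round wooden foot 90 mm across, steel dome up to 62 mm high, brass plunger on top; origin at the centre of its underside, on the table, z up
- plunger_top (a point): centre of the top of the bell's brass plunger, a round button 32 mm across; 85 mm above the table when up; it is pressed straight down
- plunger (a joint): travel of the bell's plunger downwards: 0 m up, 0.007 m fully down; a spring returns it, fully down takes about 5 N; the bell counts as rung beyond 0.005 m
There are look-alikes about, which are no part of the job. Of the things like the part that bears crimson_jar_lid, leave any that is pink; of the rest the smaller one is meant.

How it is judged:
By the outcome, as a careful person would: the job done as asked, in the order asked, and still so for the second after the job is handed in, with the robot touching nothing.
It also fails if it takes over 54 s, if anything falls off the work surface, if the arm or the gripper's body presses on something with over 40 N, if the wrist force passes 120 N, or if a joint passes its speed limit or range.

## Working session

There is one attempt and no reset: what is moved stays moved. The work goes in short steps, Python scripts to look and compute and a shell command to move; the robot and the scene stay as the last step left them, time stands still between calls to the robot, and variables do not carry over. Pictures are saved under pics/ and viewed, at most 10 in all, crops included, and the job is handed in when it is done.

```bash
mkdir -p pics; python3 - <<'E'
from cell import env,cams
import cv2
o=env.get_obs();print(o['time_s'],o['tool_pos'],o['tool_rot'],o['grip_width'],o['force'])
for n in('scene','side'):
    cv2.imwrite(f'pics/{n}.png',cams.read_camera(n)[:,:,::-1]);print(cams.camera_info(n))
E
```

```text
0.0 [0.27481432 0.58846187 0.23845989] [-1.79889819e+02  6.79111807e-03  1.54973095e+02] 0.08665333840473263 [ 0.77809294 -0.17251707 -1.11733431]
{'fx': 488.29002809148653, 'fy': 488.29002809148653, 'cx': 322.07535826015584, 'cy': 240.05377067458988, 'rvec': array([ 1.25805456, -1.97458182,  1.13241099]), 'tvec': array([0.45874099, 0.26795281, 0.72049171])}
{'fx': 485.9976427801493, 'fy': 485.9976427801493, 'cx': 322.27579575739793, 'cy': 229.77070482326977, 'rvec': array([ 0.16868229, -2.66429544,  1.49634645]), 'tvec': array([ 0.54697024, -0.03058172,  1.19422949])}
```

View pics/scene.png

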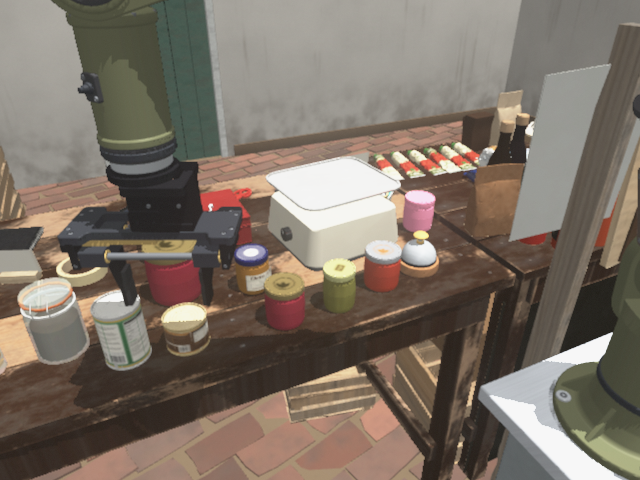

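View pics/side.png

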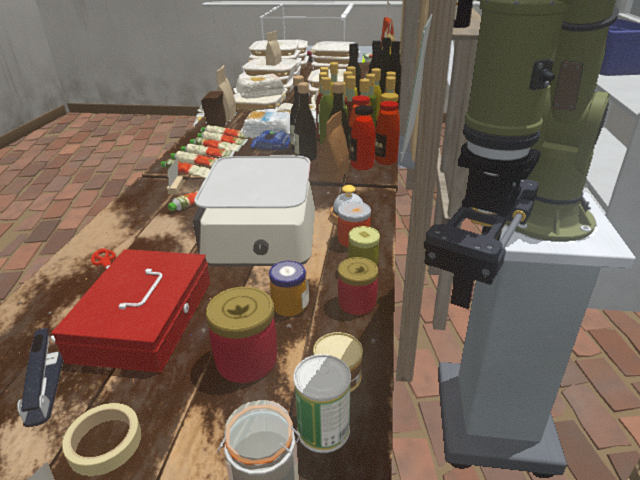

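The scene picture shows these lids: amber (253,254), green (340,268), orange (382,250) and crimson (285,284), with the bell plunger at (421,236). In the side picture they are amber (288,270), green (364,236), orange (353,211) and crimson (358,268), with the plunger at (348,189). The larger crimson jar is the look-alike.

```bash
cat > h.py <<'E'
import numpy as np,cv2
def ray(ci,u,v,z):
    R=cv2.Rodrigues(np.array(ci['rvec']))[0];c=-R.T@ci['tvec']
    d=R.T@np.array([(u-ci['cx'])/ci['fx'],(v-ci['cy'])/ci['fy'],1]);return c+d*(z-c[2])/d[2]
E
python3 - <<'E'
from cell import env,cams
from h import *
P={'amber':(253,253,288,270,.084),'green':(340,268,364,236,.09),'orange':(382,250,353,211,.084),'crim':(285,284,358,268,.084),'plunger':(421,236,348,189,.085),'bigcrim':(170,243,240,307,.11)}
for k,(a,b,c,d,z) in P.items():
    print(k,ray(cams.camera_info('scene'),a,b,z).round(3),ray(cams.camera_info('side'),c,d,z).round(3))
print(ray(cams.camera_info('scene'),333,173,.15),ray(cams.camera_info('scene'),400,182,.15),ray(cams.camera_info('scene'),325,205,.15),ray(cams.camera_info('scene'),268,182,.15))
R=cv2.Rodrigues(cams.camera_info('wrist')['rvec'])[0];print(-R.T@cams.camera_info('wrist')['tvec'],R)
E
```

```text
amber [0.556 0.398 0.084] [0.559 0.4   0.084]
green [0.427 0.27  0.09 ] [0.429 0.279 0.09 ]
orange [0.458 0.16  0.084] [0.46  0.168 0.084]
crim [0.431 0.379 0.084] [0.433 0.38  0.084]
plunger [0.47  0.058 0.085] [0.48  0.064 0.085]
bigcrim [0.619 0.544 0.11 ] [0.606 0.54  0.11 ]
[0.71488874 0.14437805 0.15      ] [0.60351468 0.03003089 0.15      ] [0.56897122 0.23421844 0.15      ] [0.72967024 0.30099368 0.15      ]
[0.19932914 0.62397014 0.38480861] [[ 0.42387164  0.90572094 -0.00155385]
 [ 0.86384819 -0.40375866  0.30123952]
 [ 0.27221156 -0.12902918 -0.95354724]]
```

```bash
python3 -m pendant '[{"spin":-1,"claw":1},{"spin":-1,"claw":1},{"spin":-1,"claw":1},{"spin":-1,"claw":1},{"spin":-1,"claw":1},{"spin":-1,"claw":1},{"spin":-0.25,"claw":1}]' 10
python3 -m pendant '[{"tx":-0.5,"ty":-0.5,"claw":1},{"tx":-0.5,"ty":-0.75,"claw":1},{"tx":-0.5,"ty":-0.75,"claw":1},{"tx":-0.5,"ty":-0.75,"claw":1},{"tx":-0.5,"ty":-0.75,"claw":1},{"tx":-0.2,"ty":-0.75,"claw":1},{"ty":-0.75,"claw":1}]'
python3 -m pendant '[{"tx":-0.2,"ty":-0.75,"claw":1},{"tx":-0.2,"ty":-0.75,"claw":1},{"tx":-0.2,"ty":-0.75,"claw":1},{"tx":-0.2,"ty":-0.75,"claw":1},{"tx":-0.2,"ty":-0.75,"claw":1},{"ty":-0.6,"claw":1},{"ty":-0.4,"claw":1},{"claw":1},{"claw":1}]'
python3 - <<'E'
from cell import env,cams
import cv2
print(cams.camera_info('wrist'))
for n in ('wrist','scene'): cv2.imwrite(f'pics/{n}2.png',cams.read_camera(n)[:,:,::-1])
o=env.get_obs();print(o['time_s'],o['tool_pos'],o['tool_rot'],o['grip_width'],o['force'],o['qpos'])
E
```

```text
{'fx': 380.69597980992285, 'fy': 380.69597980992285, 'cx': 315.70899394562093, 'cy': 238.73827634886044, 'rvec': array([-2.42411494, -1.54238228, -0.23590921]), 'tvec': array([-0.64903486, -0.03617633,  0.39318384])}
0.2 [0.27487461 0.58867698 0.23886985] [-1.79932643e+02  2.67505369e-03  1.54974652e+02] 0.08689708411230691 [-0.4110951   0.0979158  -0.50820049] [-64.16463392  18.42328667  -4.01645422  83.14871645   1.2933334
  78.54046464  -3.25969622]invalid input at $[0]: expected keys tx, ty, tz, spin, claw
invalid input at $[0]: expected keys tx, ty, tz, spin, claw
invalid input at $[0]: expected keys tx, ty, tz, spin, claw
```

View pics/wrist2.png

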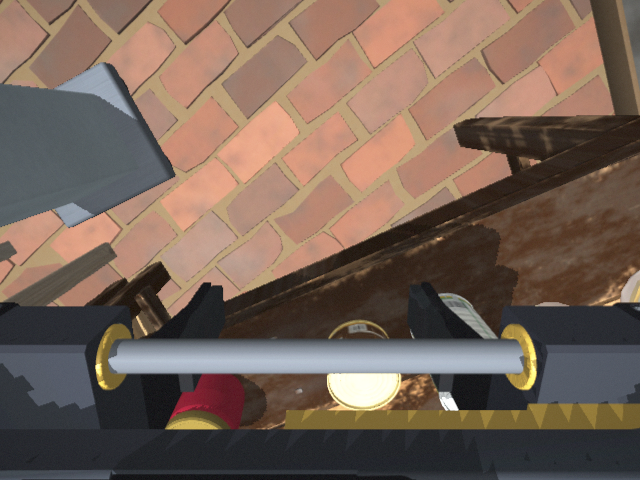

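View pics/scene2.png

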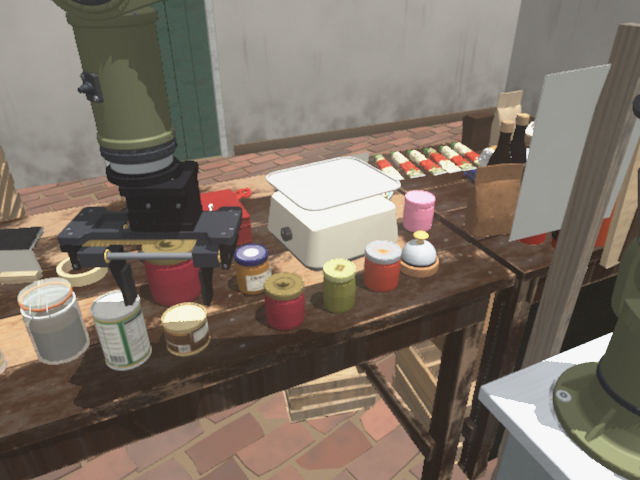

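Rows need every key, so nothing has moved yet. The wrist picture shows mostly floor. The scene view also shows a wooden post with a panel at (590,200), and I'll locate that before moving.

```bash
python3 - <<'E'
from cell import env,cams
from h import *
S,D=cams.camera_info('scene'),cams.camera_info('side')
def two(a,b):
    Ps=[]
    for ci in(S,D):
        R=cv2.Rodrigues(ci['rvec'])[0];K=np.array([[ci['fx'],0,ci['cx']],[0,ci['fy'],ci['cy']],[0,0,1]]);Ps.append(K@np.c_[R,ci['tvec']])
    X=cv2.triangulatePoints(*Ps,np.array(a,float),np.array(b,float));return (X[:3]/X[3]).ravel().round(3)
# vertical post: for each height pick crossing of image lines
def at(ci,p,q,z):
    a,b=ray(ci,*p,z),ray(ci,*q,z);return np.cross([a[0],a[1],1],[b[0],b[1],1])
for z in(0.,.2,.4,.6):
    x=np.cross(at(S,(553,330),(632,40),z),at(D,(405,350),(437,20),z));print(z,(x/x[2])[:2].round(3))
for n,ci,p,q in(('S',S,(553,330),(632,40)),('D',D,(405,350),(437,20))):
    R=cv2.Rodrigues(ci['rvec'])[0];print(n,'cam',(-R.T@ci['tvec']).round(3),[ray(ci,*p,z)[:2].round(3) for z in(0,.2)])
print('tray near-right', two((398,184),(203,198)),'tray near', two((325,207),(313,207)),'left far?',two((268,182),(311,160)))
E
```

```text
0.0 [ 0.291 -0.188]
0.2 [ 0.292 -0.181]
0.4 [ 0.293 -0.173]
0.6 [ 0.294 -0.165]
S cam [-0.247  0.622  0.595] [array([ 0.199, -0.054]), array([0.049, 0.173])]
D cam [0.392 1.1   0.603] [array([0.344, 0.49 ]), array([0.36 , 0.692])]
tray near-right [ 0.968 -0.211 -0.076] tray near [0.537 0.254 0.15 ] left far? [0.511 0.368 0.268]
```

```bash
python3 -m pendant '[{"tx":0,"ty":0,"tz":0,"spin":-1,"claw":1},{"tx":0,"ty":0,"tz":0,"spin":-1,"claw":1},{"tx":0,"ty":0,"tz":0,"spin":-1,"claw":1},{"tx":0,"ty":0,"tz":0,"spin":-1,"claw":1},{"tx":0,"ty":0,"tz":0,"spin":-1,"claw":1},{"tx":0,"ty":0,"tz":0,"spin":-1,"claw":1},{"tx":0,"ty":0,"tz":0,"spin":-0.25,"claw":1}]' 10
python3 -m pendant '[{"tx":-0.5,"ty":-0.5,"tz":0,"spin":0,"claw":1},{"tx":-0.5,"ty":-0.75,"tz":0,"spin":0,"claw":1},{"tx":-0.5,"ty":-0.75,"tz":0,"spin":0,"claw":1},{"tx":-0.5,"ty":-0.75,"tz":0,"spin":0,"claw":1},{"tx":-0.5,"ty":-0.75,"tz":0,"spin":0,"claw":1},{"tx":-0.2,"ty":-0.75,"tz":0,"spin":0,"claw":1},{"tx":0,"ty":-0.75,"tz":0,"spin":0,"claw":1},{"tx":0,"ty":0,"tz":0,"spin":0,"claw":1}]'

```

```text
time_s: 1.08
tool_pos: [0.275, 0.5889, 0.2393]
tool_rot: [-180.0, -0.0, 180.0]
force: [0.9, -0.1, 0.7]
grip_width: 0.0249
grasp_force: 0.0
time_s: 2.08
tool_pos: [0.411, 0.3358, 0.2399]
tool_rot: [-180.0, 0.0, 179.6]
force: [-0.9, 0.7, -0.4]
grip_width: 0.0009
grasp_force: 0.0
```

```bash
python3 -m pendant '[{"tx":-0.2,"ty":-0.6,"tz":0,"spin":0,"claw":1},{"tx":-0.2,"ty":-0.75,"tz":0,"spin":0,"claw":1},{"tx":-0.2,"ty":-0.75,"tz":0,"spin":0,"claw":1},{"tx":-0.2,"ty":-0.75,"tz":0,"spin":0,"claw":1},{"tx":-0.2,"ty":-0.75,"tz":0,"spin":0,"claw":1},{"tx":-0.2,"ty":-0.75,"tz":0,"spin":0,"claw":1},{"tx":-0.08,"ty":-0.75,"tz":0.4,"spin":0,"claw":1},{"tx":0,"ty":-0.4,"tz":0.8,"spin":0,"claw":1},{"tx":0,"ty":0,"tz":0.7,"spin":0,"claw":1},{"tx":0,"ty":0,"tz":0,"spin":0,"claw":1}]'
python3 - <<'E'
from cell import env,cams
import cv2,numpy as np
from h import *
a=cams.read_camera('scene')[:,:,::-1];b=cams.read_camera('side')[:,:,::-1];w=cams.read_camera('wrist')[:,:,::-1]
a=cv2.resize(a[140:290,320:520],(400,300));b=cv2.resize(b[120:270,280:480],(400,300));cv2.imwrite('pics/c3.png',np.r_[np.c_[a,b],cv2.resize(np.c_[w,w*0],(800,300))])
o=env.get_obs();p=o['tool_pos'];print(o['time_s'],p,o['qpos'])
E
```

```text
time_s: 3.32
tool_pos: [0.4719, 0.0643, 0.1424]
tool_rot: [-179.9, -0.3, 180.0]
force: [-0.3, 0.9, -0.2]
grip_width: 0.0001
grasp_force: 0.0Traceback (most recent call last):
  File "<stdin>", line 5, in <module>
    res = self.concatenate(tuple(objs), axis=axis)
ValueError: all the input array dimensions except for the concatenation axis must match exactly, but along dimension 1, the array at index 0 has size 400 and the array at index 1 has size 800
```

```bash
python3 - <<'E'
from cell import env,cams
import cv2,numpy as np
a,b,w=[cams.read_camera(n)[:,:,::-1] for n in('scene','side','wrist')]
a=cv2.resize(a[140:290,320:520],(400,300));b=cv2.resize(b[120:270,280:480],(400,300));w=cv2.resize(w,(400,300));cv2.imwrite('pics/c3.png',np.vstack([np.hstack([a,b]),np.hstack([w,w*0])]))
print(env.get_obs()['tool_pos'])
E
```

```text
[0.47491655 0.06460401 0.14615631]
```

View pics/c3.png

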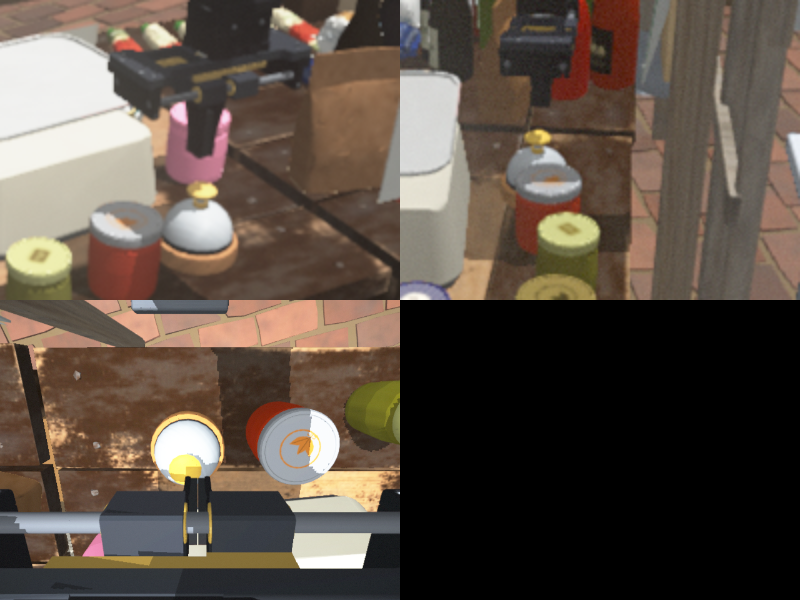

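The composite shows the closed fingers just above the bell. The plunger is at scene ≈(421,233), side ≈(349,187) and wrist ≈(295,262), a little to one side of the fingers in the wrist view. I'll measure it with a mask.

```bash
python3 - <<'E'
from cell import env,cams
from h import *
for n,roi in(('scene',(405,440,222,250)),('side',(335,365,178,200)),('wrist',(240,330,230,310))):
    ci=cams.camera_info(n);im=cams.read_camera(n);h=cv2.cvtColor(im,cv2.COLOR_RGB2HSV)
    x0,x1,y0,y1=roi;m=cv2.inRange(h,(18,110,100),(35,255,255))[y0:y1,x0:x1]
    k,l,s,c=cv2.connectedComponentsWithStats(m);i=1+s[1:,4].argmax();x,y,w,hh,A=s[i];print(n,x+x0,y+y0,w,hh,A)
    ys,xs=np.nonzero(l==i)
    for yy in range(ys.min(),ys.max()+1,1 if n!='wrist' else 4): print((yy+y0,xs[ys==yy].min()+x0,xs[ys==yy].max()+x0),end=' ')
    print()
    for v in (y+y0+2,y+y0+4,y+y0+6,y+y0+hh/2): print(v,ray(ci,x+x0+w/2-.5,v,.085).round(4))
    if n=='wrist':
        o=env.get_obs()['tool_pos'];print(o, 'top row pt',ray(ci,x+x0+w/2,y+y0,.085).round(4),ray(ci,x+x0,y+y0+hh/2,.085).round(4),ray(ci,x+x0+w,y+y0+hh/2,.085).round(4))
E
```

```text
scene 413 231 16 9 56
(231, np.int64(419), np.int64(421)) (232, np.int64(417), np.int64(426)) (233, np.int64(414), np.int64(427)) (234, np.int64(413), np.int64(428)) (235, np.int64(414), np.int64(428)) (236, np.int64(414), np.int64(428)) (237, np.int64(415), np.int64(427)) (238, np.int64(417), np.int64(426)) (239, np.int64(422), np.int64(422)) 
233 [0.4815 0.0513 0.085 ]
235 [0.4744 0.0563 0.085 ]
237 [0.4674 0.0612 0.085 ]
235.5 [0.4726 0.0575 0.085 ]
side 342 184 14 13 103
(184, np.int64(348), np.int64(350)) (185, np.int64(345), np.int64(352)) (186, np.int64(343), np.int64(354)) (187, np.int64(342), np.int64(355)) (188, np.int64(342), np.int64(355)) (189, np.int64(342), np.int64(355)) (190, np.int64(343), np.int64(354)) (191, np.int64(344), np.int64(354)) (192, np.int64(345), np.int64(351)) (193, np.int64(346), np.int64(346)) (194, np.int64(346), np.int64(350)) (195, np.int64(346), np.int64(350)) (196, np.int64(348), np.int64(349)) 
186 [0.4804 0.0482 0.085 ]
188 [0.4795 0.0589 0.085 ]
190 [0.4785 0.0695 0.085 ]
190.5 [0.4783 0.0721 0.085 ]
wrist 271 249 52 48 1460
(249, np.int64(295), np.int64(301)) (253, np.int64(283), np.int64(311)) (257, np.int64(277), np.int64(316)) (261, np.int64(275), np.int64(319)) (265, np.int64(272), np.int64(320)) (269, np.int64(272), np.int64(322)) (273, np.int64(272), np.int64(322)) (277, np.int64(272), np.int64(321)) (281, np.int64(273), np.int64(321)) (285, np.int64(275), np.int64(317)) (289, np.int64(279), np.int64(315)) (293, np.int64(283), np.int64(295)) 
251 [0.4639 0.0533 0.085 ]
253 [0.4651 0.0533 0.085 ]
255 [0.4664 0.0532 0.085 ]
273.0 [0.4776 0.0531 0.085 ]
[0.47425768 0.06417855 0.14537923] top row pt [0.4627 0.0536 0.085 ] [0.4776 0.0381 0.085 ] [0.4776 0.0686 0.085 ]
```

```bash
python3 -m pendant '[{"tx":-0.07,"ty":-0.21,"tz":0,"spin":0,"claw":1},{"tx":0,"ty":0,"tz":0.3,"spin":0,"claw":1},{"tx":0,"ty":0,"tz":0.3,"spin":0,"claw":1},{"tx":0,"ty":0,"tz":0.18,"spin":0,"claw":1},{"tx":0,"ty":0,"tz":0,"spin":0,"claw":1},{"tx":0,"ty":0,"tz":0,"spin":0,"claw":1},{"tx":0,"ty":0,"tz":0,"spin":0,"claw":1}]'
python3 -m pendant '[{"tx":0,"ty":0,"tz":0.06,"spin":0,"claw":1},{"tx":0,"ty":0,"tz":0,"spin":0,"claw":1},{"tx":0,"ty":0,"tz":0,"spin":0,"claw":1}]'
```

```text
time_s: 4.65
tool_pos: [0.4777, 0.0536, 0.1061]
tool_rot: [180.0, 0.1, 180.0]
force: [-0.5, 0.0, 0.1]
grip_width: 0.0008
grasp_force: 0.0
time_s: 5.03
tool_pos: [0.4772, 0.0534, 0.1026]
tool_rot: [180.0, 0.0, 180.0]
force: [0.4, -0.4, 0.5]
grip_width: 0.0003
grasp_force: 0.0
```

```bash
python3 -m pendant '[{"tx":0,"ty":0,"tz":0.05,"spin":0,"claw":1},{"tx":0,"ty":0,"tz":0.05,"spin":0,"claw":1},{"tx":0,"ty":0,"tz":0,"spin":0,"claw":1},{"tx":0,"ty":0,"tz":0,"spin":0,"claw":1}]'
python3 -m pendant '[{"tx":0,"ty":0,"tz":0.04,"spin":0,"claw":1},{"tx":0,"ty":0,"tz":0,"spin":0,"claw":1},{"tx":0,"ty":0,"tz":0,"spin":0,"claw":1}]'
```

```text
time_s: 5.52
tool_pos: [0.4775, 0.0535, 0.0978]
tool_rot: [180.0, 0.0, 180.0]
force: [-1.1, 0.1, 2.8]
grip_width: 0.0004
grasp_force: 1.5
time_s: 5.9
tool_pos: [0.4775, 0.0534, 0.0958]
tool_rot: [180.0, 0.0, 180.0]
force: [-0.7, 0.6, 4.6]
grip_width: 0.0006
grasp_force: 2.1
```

```bash
python3 -m pendant '[{"tx":0,"ty":0,"tz":0.03,"spin":0,"claw":1},{"tx":0,"ty":0,"tz":0,"spin":0,"claw":1},{"tx":0,"ty":0,"tz":0,"spin":0,"claw":1}]'
```

```text
time_s: 6.28
tool_pos: [0.4776, 0.0535, 0.0949]
tool_rot: [180.0, 0.0, 180.0]
force: [-1.8, 0.8, 9.8]
grip_width: 0.0007
grasp_force: 4.7
```

```bash
python3 -m pendant '[{"tx":0,"ty":0,"tz":-0.1,"spin":0,"claw":1},{"tx":0,"ty":0,"tz":-0.2,"spin":0,"claw":1},{"tx":0,"ty":0,"tz":-0.6,"spin":0,"claw":1},{"tx":0,"ty":0,"tz":-0.8,"spin":0,"claw":1},{"tx":0,"ty":0,"tz":-0.8,"spin":0,"claw":1},{"tx":0,"ty":0,"tz":-0.4,"spin":0,"claw":1}]'
python3 -m pendant '[{"tx":-0.1,"ty":0.6,"tz":0,"spin":0,"claw":1},{"tx":-0.15,"ty":0.75,"tz":0,"spin":0,"claw":1},{"tx":-0.15,"ty":0.75,"tz":0,"spin":0,"claw":1},{"tx":-0.2,"ty":0.75,"tz":0,"spin":0,"claw":1},{"tx":-0.2,"ty":0.75,"tz":0,"spin":0,"claw":1},{"tx":-0.2,"ty":0.75,"tz":0,"spin":0,"claw":1},{"tx":-0.2,"ty":0.75,"tz":0,"spin":0,"claw":1},{"tx":-0.2,"ty":0.75,"tz":0,"spin":0,"claw":1},{"tx":-0.2,"ty":0.7,"tz":0,"spin":0,"claw":1},{"tx":0,"ty":0.4,"tz":0,"spin":0,"claw":1}]'
python3 -m pendant '[{"tx":0,"ty":0,"tz":0.4,"spin":0,"claw":1},{"tx":0,"ty":0,"tz":0.4,"spin":0,"claw":1},{"tx":0,"ty":0,"tz":0,"spin":0,"claw":1},{"tx":0,"ty":0,"tz":0,"spin":0,"claw":1}]'
python3 - <<'E'
from cell import env,cams
import cv2,numpy as np
for n in('scene','side','wrist'):cv2.imwrite(f'pics/d_{n}.png',cams.read_camera(n)[:,:,::-1])
a,b,w=[cv2.imread(f'pics/d_{n}.png') for n in('scene','side','wrist')]
r=cv2.resize
cv2.imwrite('pics/d.png',np.vstack([np.hstack([r(a[190:340,200:400],(400,300)),r(b[180:330,240:440],(400,300))]),np.hstack([r(w,(400,300)),r(a,(400,300))])]))
E
```

```text
time_s: 7.02
tool_pos: [0.4777, 0.0534, 0.2413]
tool_rot: [180.0, 0.1, 180.0]
force: [1.3, 0.2, -0.6]
grip_width: 0.0005
grasp_force: 0.0
time_s: 8.28
tool_pos: [0.5568, 0.4024, 0.2379]
tool_rot: [-179.9, -0.1, -180.0]
force: [-0.3, -0.3, -0.1]
grip_width: 0.0004
grasp_force: 0.0
time_s: 8.78
tool_pos: [0.5578, 0.3997, 0.1993]
tool_rot: [-180.0, 0.0, 179.9]
force: [-0.1, 0.4, 0.5]
grip_width: 0.0004
grasp_force: 0.0
```

View pics/d.png

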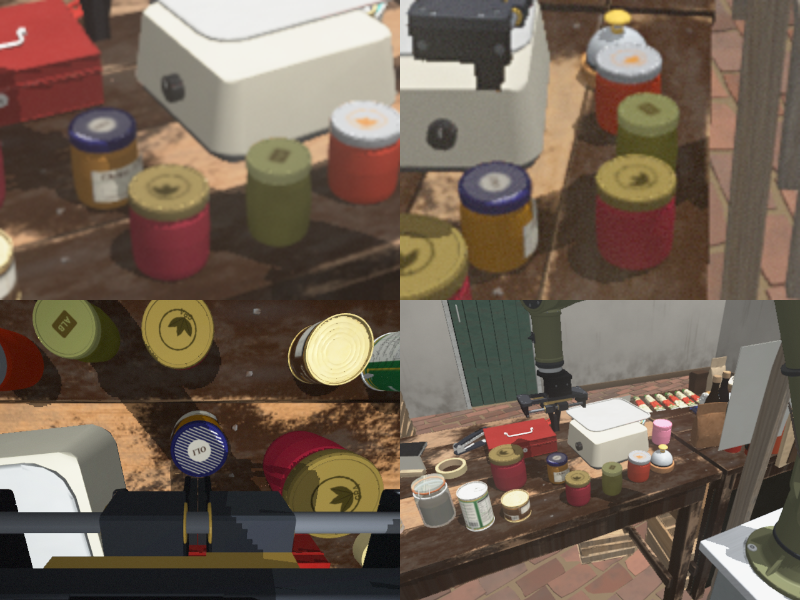

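The composite shows the fingers above the amber jar. Its lid logo is at scene (251,252), side (287.5,271) and wrist (319,240). The green lid's logo is at scene (340,267.5), side (364,233.5) and wrist (99,38).

```bash
python3 - <<'E'
from cell import env,cams
from h import *
for k,z,P in(('amber',.084,dict(scene=(250.8,252),side=(287.5,271),wrist=(318,240))),('green',.09,dict(scene=(340,267.5),side=(364,233.5),wrist=(99,38)))):
    for n,p in P.items(): print(k,n,ray(cams.camera_info(n),*p,z).round(4))
print(env.get_obs()['tool_pos'])
E
```

```text
amber scene [0.5616 0.4007 0.084 ]
amber side [0.5591 0.4033 0.084 ]
amber wrist [0.5586 0.4025 0.084 ]
green scene [0.4289 0.2692 0.09  ]
green side [0.4294 0.2692 0.09  ]
green wrist [0.428 0.27  0.09 ]
[0.55793461 0.40074659 0.20021114]
```

```bash
python3 -m pendant '[{"tx":-0.03,"ty":0.03,"tz":0.4,"spin":0,"claw":1},{"tx":0,"ty":0,"tz":0.5,"spin":0,"claw":1},{"tx":0,"ty":0,"tz":0.4,"spin":0,"claw":1},{"tx":0,"ty":0,"tz":0.28,"spin":0,"claw":1},{"tx":0,"ty":0,"tz":0,"spin":0,"claw":1},{"tx":0,"ty":0,"tz":0,"spin":0,"claw":1},{"tx":0,"ty":0,"tz":0,"spin":0,"claw":1}]'

```

```text
time_s: 9.8
tool_pos: [0.5596, 0.4028, 0.1213]
tool_rot: [179.9, 0.1, 180.0]
force: [0.5, 0.3, 0.7]
grip_width: 0.0002
grasp_force: 0.0
```

```bash
Z='skip'; python3 -m pendant '[{"tx":0,"ty":0,"tz":0,"spin":0,"claw":1},{"tx":0,"ty":0,"tz":0,"spin":0,"claw":1},{"tx":0,"ty":0,"tz":0,"spin":0,"claw":1},{"tx":0,"ty":0,"tz":0,"spin":0,"claw":1},{"tx":0,"ty":0,"tz":0,"spin":0,"claw":1},{"tx":0,"ty":0,"tz":0,"spin":0,"claw":1},{"tx":0,"ty":0,"tz":0,"spin":0,"claw":1},{"tx":0,"ty":0,"tz":0,"spin":0,"claw":1},{"tx":0,"ty":0,"tz":0,"spin":0,"claw":1},{"tx":0,"ty":0,"tz":0,"spin":0,"claw":1}]'
python3 -m pendant '[{"tx":0,"ty":0,"tz":0,"spin":0,"claw":1},{"tx":0,"ty":0,"tz":0,"spin":0,"claw":1},{"tx":0,"ty":0,"tz":0,"spin":0,"claw":1},{"tx":0,"ty":0,"tz":0,"spin":0,"claw":1},{"tx":0,"ty":0,"tz":0,"spin":0,"claw":1},{"tx":0,"ty":0,"tz":0,"spin":0,"claw":1},{"tx":0,"ty":0,"tz":0,"spin":0,"claw":1},{"tx":0,"ty":0,"tz":0,"spin":0,"claw":1},{"tx":0,"ty":0,"tz":0,"spin":0,"claw":1},{"tx":0,"ty":0,"tz":0,"spin":0,"claw":1}]'
python3 -m pendant '[{"tx":0,"ty":0,"tz":-0.5,"spin":0,"claw":1},{"tx":0,"ty":0,"tz":-0.8,"spin":0,"claw":1},{"tx":0,"ty":0,"tz":-0.7,"spin":0,"claw":1},{"tx":0.3,"ty":-0.3,"tz":0,"spin":0,"claw":1},{"tx":0.5,"ty":-0.5,"tz":0,"spin":0,"claw":1},{"tx":0.5,"ty":-0.5,"tz":0,"spin":0,"claw":1},{"tx":0.5,"ty":-0.5,"tz":0,"spin":0,"claw":1},{"tx":0.5,"ty":-0.5,"tz":0,"spin":0,"claw":1},{"tx":0.3,"ty":-0.35,"tz":0,"spin":0,"claw":1},{"tx":0,"ty":0,"tz":0,"spin":0,"claw":1}]'
python3 -m pendant '[{"tx":0,"ty":0,"tz":0.4,"spin":0,"claw":1},{"tx":0,"ty":0,"tz":0.4,"spin":0,"claw":1},{"tx":0,"ty":0,"tz":0,"spin":0,"claw":1},{"tx":0,"ty":0,"tz":0,"spin":0,"claw":1}]'
python3 - <<'E'
from cell import env,cams
import cv2,numpy as np
for n in('scene','side','wrist'):cv2.imwrite(f'pics/e_{n}.png',cams.read_camera(n)[:,:,::-1])
a,b,w=[cv2.imread(f'pics/e_{n}.png') for n in('scene','side','wrist')]
r=cv2.resize
cv2.imwrite('pics/e.png',np.vstack([np.hstack([r(a[190:340,200:400],(400,300)),r(b[180:330,240:440],(400,300))]),np.hstack([r(w,(400,300)),r(a,(400,300))])]))
print(env.get_obs()['tool_pos'])
E
```

```text
time_s: 11.05
tool_pos: [0.5589, 0.4023, 0.1201]
tool_rot: [180.0, 0.0, 180.0]
force: [0.4, -0.4, -0.1]
grip_width: 0.0007
grasp_force: 0.0
time_s: 12.3
tool_pos: [0.5589, 0.4024, 0.1201]
tool_rot: [180.0, 0.0, 180.0]
force: [-0.7, 0.5, 0.1]
grip_width: 0.0006
grasp_force: 0.0
time_s: 13.55
tool_pos: [0.4285, 0.269, 0.2206]
tool_rot: [180.0, 0.0, 179.9]
force: [0.6, 0.4, 0.1]
grip_width: 0.0003
grasp_force: 0.0
time_s: 14.05
tool_pos: [0.4295, 0.2706, 0.1808]
tool_rot: [180.0, 0.1, 180.0]
force: [-0.0, -0.6, -0.2]
grip_width: 0.0008
grasp_force: 0.0
[0.42947772 0.2704204  0.18101325]
```

View pics/e.png

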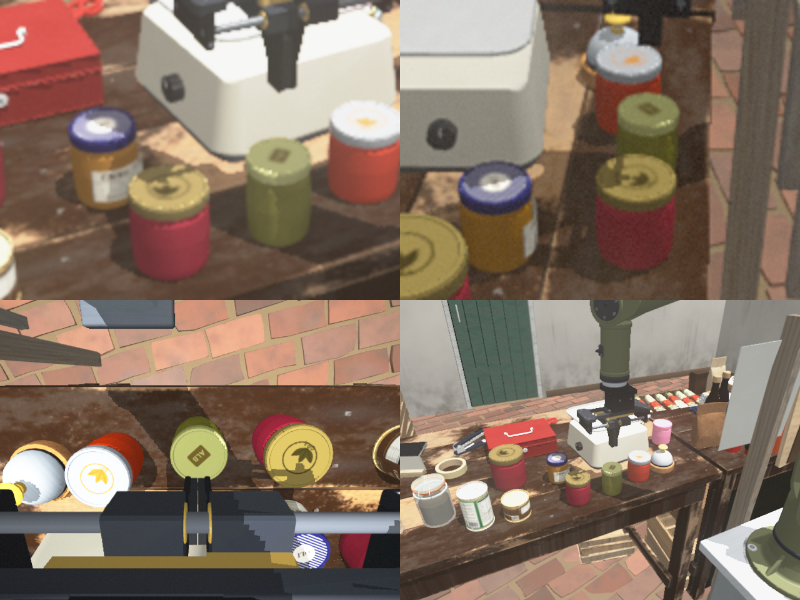

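The fingers are centred over the green lid, whose logo is at wrist (318,245). Descending to the pointing height now.

```bash
python3 -m pendant '[{"tx":0,"ty":0,"tz":0.4,"spin":0,"claw":1},{"tx":0,"ty":0,"tz":0.4,"spin":0,"claw":1},{"tx":0.01,"ty":0,"tz":0.28,"spin":0,"claw":1},{"tx":0,"ty":0,"tz":0,"spin":0,"claw":1},{"tx":0,"ty":0,"tz":0,"spin":0,"claw":1},{"tx":0,"ty":0,"tz":0,"spin":0,"claw":1},{"tx":0,"ty":0,"tz":0,"spin":0,"claw":1},{"tx":0,"ty":0,"tz":0,"spin":0,"claw":1},{"tx":0,"ty":0,"tz":0,"spin":0,"claw":1},{"tx":0,"ty":0,"tz":0,"spin":0,"claw":1}]'
python3 -m pendant '[{"tx":0,"ty":0,"tz":0,"spin":0,"claw":1},{"tx":0,"ty":0,"tz":0,"spin":0,"claw":1},{"tx":0,"ty":0,"tz":0,"spin":0,"claw":1},{"tx":0,"ty":0,"tz":0,"spin":0,"claw":1},{"tx":0,"ty":0,"tz":0,"spin":0,"claw":1},{"tx":0,"ty":0,"tz":0,"spin":0,"claw":1},{"tx":0,"ty":0,"tz":0,"spin":0,"claw":1},{"tx":0,"ty":0,"tz":0,"spin":0,"claw":1},{"tx":0,"ty":0,"tz":0,"spin":0,"claw":1},{"tx":0,"ty":0,"tz":0,"spin":0,"claw":1}]'
python3 -m pendant '[{"tx":0,"ty":0,"tz":0,"spin":0,"claw":1},{"tx":0,"ty":0,"tz":0,"spin":0,"claw":1},{"tx":0,"ty":0,"tz":0,"spin":0,"claw":1},{"tx":0,"ty":0,"tz":0,"spin":0,"claw":1},{"tx":0,"ty":0,"tz":0,"spin":0,"claw":1},{"tx":0,"ty":0,"tz":0,"spin":0,"claw":1},{"tx":0,"ty":0,"tz":0,"spin":0,"claw":1},{"tx":0,"ty":0,"tz":0,"spin":0,"claw":1},{"tx":0,"ty":0,"tz":0,"spin":0,"claw":1},{"tx":0,"ty":0,"tz":0,"spin":0,"claw":1}]'
```

```text
time_s: 15.45
tool_pos: [0.4283, 0.2699, 0.1261]
tool_rot: [180.0, 0.0, 180.0]
force: [-0.1, -0.4, 0.3]
grip_width: 0.0008
grasp_force: 0.0
time_s: 16.7
tool_pos: [0.4284, 0.2699, 0.1261]
tool_rot: [180.0, 0.0, 180.0]
force: [-0.0, 0.4, 0.4]
grip_width: 0.0007
grasp_force: 0.0
time_s: 17.95
tool_pos: [0.4284, 0.2699, 0.1261]
tool_rot: [180.0, 0.0, 180.0]
force: [-0.1, -0.1, 0.2]
grip_width: 0.0007
grasp_force: 0.0
```

```bash
python3 -c "
from cell import env
print(env.sign_off())"
```

```text
the job is handed in; nothing more can be done
None
```

I rang the bell, pointed at the amber jar for over two seconds, then at the olive-green jar, and handed the job in at about 18 s still pointing there, about 2 cm above its lid and touching nothing.

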